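# Hang the brush holder on the tool board

## Robot

A 6-joint arm with a two-finger parallel gripper is mounted at the origin on the work surface. World frame = base frame: x ahead of the robot, y to its left, z up, the work surface at z = 0. Lengths are in mm, angles in rad, forces in N, time in s.
With the tool pointing down it reaches from about 350 to 775 mm from the base axis. Payload 7.3 kg.
Tool frame: the origin (TCP) lies on the centre line of the jaws, within the pads' length; the fingertips stand 17 mm ahead of it and the grasp point (between the pads) lies 2 mm behind it; z points along the fingers, y is the line along which they close (so a half turn about z gives the same grasp; the last joint's range is limited). The gripper opens to 92 mm and grips with 3 to 60 N. Pads are 19 mm wide; open, the fingers measure 130 mm over their backs; the gripper's body (75 mm by 190 mm) begins 47 mm behind the grasp point.
Start: joints at [-1.315, 0.342, 1.524, -0, 1.275, -0.146], TCP at [205.338, -483.197, 243.741] pointing down, gripper open.
Joint ranges: [-2.53, 2.53], [-0.77, 2.02], [0.04, 2.7], [-1, 4.14], [0.28, 2.66], [-3.11, 3.11]. Speed limits (rad/s): [2.57, 2.57, 3.14, 3.14, 3.14, 3.14].

## Interface

Orientations are given as [roll, pitch, yaw] about the fixed x, y, z axes, in that order (R = Rz(yaw) Ry(pitch) Rx(roll)).
In Python, from plant import bot gives the robot as it stands. The module is installed in compiled form; this text tells all that it offers.
- The arm moves only by the shell command python3 -m pendant 'ROWS'. ROWS is JSON, a list of rows, each a list of 3 entries, a list of its own where there are three numbers: the shift along the world's x, y, z as a fraction of full scale, then the turn, a rotation vector about the world's x, y, z as a fraction of full scale, then the opening, from -1 (shut) to 1 (fully open), so that 0 is half open. In form: [[[tx, ty, tz], [rx, ry, rz], claw], ...]. A call has exactly 10 rows; each row shifts and turns the commanded pose from where the row before left it; what a row does not reach is not made up. Full scale, the value 1, is 30 mm for a shift and 0.12 rad for a turn. A row lasts 1/12 s, in which the tool goes at most 41.7 mm and 7.16 degrees, less where a joint would pass 70% of its speed; a pose out of reach is approached as far as the arm can. A call with a number of a shift or a turn outside -1 to 1 is refused whole. A call with a gripper value outside its range is refused whole. The fingers move at their own pace and stop on an object; the grip force is fixed at half the most. Time passes only in rows, so rows that do not move let the fingers close, or fill a call up. It gives the time, the measured TCP pose, the force, the opening and the grip force at its end, in the units of the state.
- bot.get_obs(): the state, without advancing time (a new reading comes with each control period).
- bot.capture(name): name is "scene" or "top" or "wrist"; returns the picture (480x640x3 uint8, blue, green, red); there is no depth.
- bot.camera_params(name): a dict with "fovy" (degrees; the focal length in pixels is half the picture's height over the tangent of half this angle, whatever the lens; pixels are square), "cx", "cy" (the principal point, pixels), "camera_from_world" (4x4, takes a point from world to camera coordinates). Camera axes: x right, y down, z forward; pixel columns grow to the right and rows downward; lengths in mm; the calibration is good to about 2 mm. A picture is of the moment at which its call begins: read the wrist's pose just before it. camera_params takes no time and is no camera call; for the wrist camera it gives the pose at the moment of the call.
- bot.close_job(): hands the job in; it is judged then, once.
The state is a dict: "time": time; "joint_positions": joint angles; "dq": joint speeds; "tau": joint torques, N m; "tool_pos": TCP position; "tcp_rot": TCP orientation; "contact_force": force on the tool from outside, world axes, zero at the start; "moment": the same for the moment, N m; "grip_width": finger opening in mm; "finger_force": force on a finger pad.
Only numpy, scipy, OpenCV 4.12 (cv2) and the standard library are available. Lean on these libraries where they do the work, as an engineer would, in place of code of your own. Each camera call takes 0.05 s, during which the arm holds its last target. There are 200 camera calls.

## Task

The little wooden brush holder is lying on its back on the bench. Stand it up on its foot on the bench and let go, so that you can take it afresh by its two sides from above and hang it on the free screw of the tool board: screw head through the round hole in its back, then lower it gently, without dropping it, until the screw sits at the top of the narrow slot, and leave it hanging straight. Leave the other things on the bench where they are.

Things in the scene. Friction and masses are not known exactly. Their poses are not given: they have to be found in the camera images.
- holder_center (a point): Centre of the loose brush holder: wooden pocket 56 mm wide (y), 44 deep (x), 120 tall (z, to its top), 0.2 kg. Pale back plate 6 mm thick on +x, with a keyhole through it; brown cheeks 6 mm thick over full height and depth on both y sides; a front wall on -x only 50 mm high, open over it. Starts on its back (x down), 22 mm above the bench; stands by itself on its foot (this point then 60 mm up).
- keyhole (a point): Centre of the round hole of the keyhole (22 mm across), in mid-thickness of the holder's back plate, 78 mm above the holder's underside, on its middle line; axes as the holder's.
- slot_seat (a point): Where the middle of the screw shank lies when the holder hangs fully home: at the top of the narrow slot (9.5 mm wide, rounded end) that runs up from the round hole; in mid-thickness of the back plate, 100 mm above the underside, thus 22 mm above the centre of the round hole; axes as the holder's.
- holder_foot (a point): Middle of the holder's underside (56 x 44 mm), 60 mm below holder_center along its z; axes as the holder's. Set down on the back edge of this foot and leaning back by less than about 15 degrees, the holder settles forward onto the foot; leaning further it falls on its back again.
- screw (a point): The tool board's free screw: the point where its axis leaves the board's front face, 178 mm above the bench. The screw stands out level along -x; z is up, y along the board. Shank 6 mm across; head 15 mm across and 4 mm thick, its underside 10 mm and its outer face 14 mm off the board. The hung holder has its axes parallel to these, its back to the board.
- toolboard: Upright plywood tool board fixed to the bench, 340 mm wide (y), 205 high (z), 18 thick (x); origin under its middle, front faces -x. Free screw 60 mm to -y of the middle; a try square and a scraper hang flat on the front from 50 mm to +y of the middle, no higher than the board; a pencil ledge stands out 22 mm at the bottom. Base and brackets reach 100 mm behind.
- brush_grip (a point): Bystander: flat paint brush lying on the bench, 200 mm long, 20 mm thick.
- screwdriver_grip (a point): Bystander: orange screwdriver lying on the bench, 200 mm long, 26 mm thick.
- mallet: Bystander: black rubber mallet lying on the bench, 280 mm long, head 60 mm thick; origin on the bench under it.
- glue_tin: Bystander: open glue tin, 90 mm across, 70 mm high; origin under its middle.
- thinner_can: Bystander: green can with red cap, 55 x 95 mm, 184 mm high; origin under its middle.
- sanding_block: Bystander: cork sanding block 66 x 110 x 32 mm; origin under its middle.
- offcut: Bystander: dark hardwood offcut 70 x 130 x 22 mm; origin under its middle.

How it is judged (in metres and radians):
On the way, in this order (a step that is already met when the one before it is completed fails the run):
1. the holder stands upright on its foot on the bench, released (angle between holder_center's own z axis and vertical below 0.1 rad and height (world z) of holder_center between 0.055 and 0.065 m and contact force between the fingers and holder below 0.05 N and linear speed of holder below 0.03 m/s), for 0.2 s.
2. the screw head has gone through the round hole (x of keyhole in the frame of screw above -0.0105 m and y of keyhole in the frame of screw between -0.006 and 0.006 m and z of keyhole in the frame of screw between -0.007 and 0.007 m).
At the end, for the whole second after the job is handed in: The holder hangs at rest on the free screw: the screw shank within 3 mm of the top of the narrow slot (sideways and in height), the back plate between the board and the screw head, the holder upright and square to the board within 7 degrees (x of slot_seat in the frame of screw between -0.011 and 0 m and y of slot_seat in the frame of screw between -0.003 and 0.003 m and z of slot_seat in the frame of screw between -0.003 and 0.003 m and angle between holder_center's own z axis and vertical below 0.12 rad and angle between the y axis of holder_center and the y axis of screw, either way round below 0.12 rad and linear speed of holder below 0.02 m/s and angular speed of holder below 0.2 rad/s); the robot touches nothing.
It fails at once if the holder is dropped on the screw (falls faster than 0.35 m/s there) instead of being lowered (distance between slot_seat and screw below 0.03 m and linear speed of holder above 0.35 m/s).
It fails at once if another thing on the bench is moved by more than 25 mm (distance of any of brush_grip, screwdriver_grip, mallet, glue_tin, thinner_can, sanding_block, offcut from where it was at the start of the episode above 0.025 m).
It also fails if it takes over 53 s, if anything falls off the work surface, if the arm or the gripper's body presses on something with over 40 N, if the wrist force passes 120 N, or if a joint passes its speed limit or range.

## Working session

There is one attempt and no reset: what is moved stays moved. The work goes in short steps, Python scripts to look and compute and a shell command to move; the robot and the scene stay as the last step left them, time stands still between calls to the robot, and variables do not carry over. Pictures are saved under pics/ and viewed, at most 10 in all, crops included, and the job is handed in when it is done.

```bash
mkdir -p pics; python3 - <<'E'
from plant import bot
import cv2
o=bot.get_obs();print(o['time'],o['tool_pos'],o['tcp_rot'],o['grip_width'])
for n in ['scene','top']:
    cv2.imwrite(f'pics/{n}0.png',bot.capture(n)); p=bot.camera_params(n);print(n,p['fovy'],p['cx'],p['cy'],p['camera_from_world'].round(3) if hasattr(p['camera_from_world'],'round') else p['camera_from_world'])
E
```

```text
0.0 [ 205.25322377 -482.80233512  243.06839154] [-3.14010644e+00 -2.46142648e-04  4.01791728e-01] 91.74100984505601
scene 44.245601393577324 320.97689851928817 236.52489661691646 [[ 6.38000e-01  7.70000e-01 -1.90000e-02 -2.70787e+02]
 [ 5.56000e-01 -4.78000e-01 -6.80000e-01 -2.70584e+02]
 [-5.33000e-01  4.24000e-01 -7.33000e-01  1.85325e+03]
 [ 0.00000e+00  0.00000e+00  0.00000e+00  1.00000e+00]]
top 54.94320304016773 320.5935199710646 244.20935457757827 [[-4.000000e-03 -1.000000e+00 -1.000000e-02 -9.396400e+01]
 [-9.970000e-01  5.000000e-03 -8.000000e-02  5.544240e+02]
 [ 8.000000e-02  1.000000e-02 -9.970000e-01  1.185389e+03]
 [ 0.000000e+00  0.000000e+00  0.000000e+00  1.000000e+00]]
```

View pics/scene0.png

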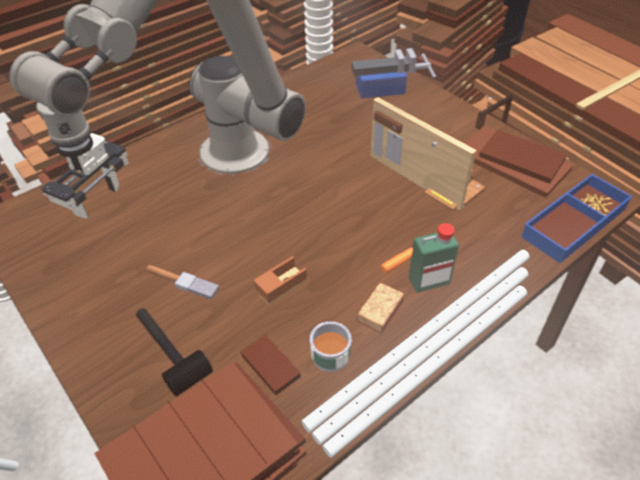

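View pics/top0.png

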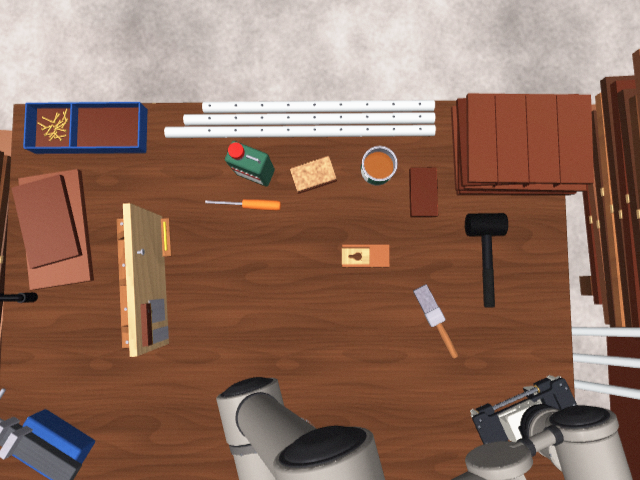

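```bash
cat > h.py <<'E'
import numpy as np, cv2
from plant import bot
def ray(n,u,v,p=None):
    p=p or bot.camera_params(n); M=np.array(p['camera_from_world']); f=240/np.tan(np.radians(p['fovy'])/2)
    d=M[:3,:3].T@np.array([(u-p['cx'])/f,(v-p['cy'])/f,1]); return -M[:3,:3].T@M[:3,3], d
def onz(n,u,v,z,p=None):
    c,d=ray(n,u,v,p); return c+d*(z-c[2])/d[2]
def tri(*obs):  # (name,u,v[,p]) -> point, residual
    A=np.zeros((3,3));b=np.zeros(3);L=[]
    for o in obs:
        c,d=ray(*o); d=d/np.linalg.norm(d); P=np.eye(3)-np.outer(d,d); A+=P;b+=P@c;L.append((c,P))
    x=np.linalg.solve(A,b); return x,[float(np.linalg.norm(P@(x-c))) for c,P in L]
def proj(n,X,p=None):
    p=p or bot.camera_params(n); M=np.array(p['camera_from_world']); f=240/np.tan(np.radians(p['fovy'])/2)
    q=M[:3,:3]@np.array(X,float)+M[:3,3]; return p['cx']+f*q[0]/q[2],p['cy']+f*q[1]/q[2]
E
python3 - <<'E'
import cv2,numpy as np
from h import *
t=cv2.imread('pics/top0.png');s=cv2.imread('pics/scene0.png')
a=cv2.resize(t[195:365,105:185],None,fx=3.4,fy=3.4,interpolation=2)
b=cv2.resize(t[236:276,330:400],None,fx=4,fy=4,interpolation=2)
c=cv2.resize(s[95:210,365:490],None,fx=2.2,fy=2.2,interpolation=2)
I=np.zeros((590,600,3),np.uint8);I[:a.shape[0],:a.shape[1]]=a;I[:b.shape[0],280:280+b.shape[1]]=b;I[200:200+c.shape[0],280:280+c.shape[1]]=c
cv2.imwrite('pics/c.png',I)
print(onz('top',365,256,44),onz('top',140,252,178),onz('top',460,355,10))
E
```

```text
[ 521.38880769 -210.17427979   44.        ] [525.56378689 314.2313648  178.        ] [ 266.09451499 -455.27516047   10.        ]
```

View pics/c.png

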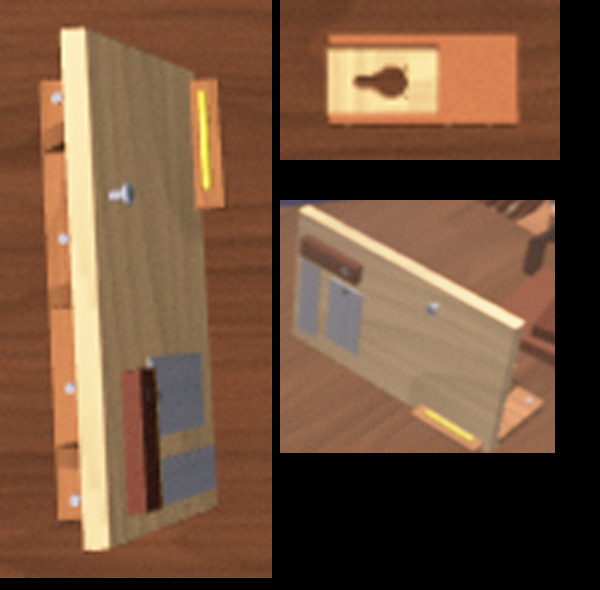

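```bash
python3 - <<'E'
from h import *
print('edge',e0:=onz('top',130.9,203.8,205),e1:=onz('top',136.5,355.9,205),np.linalg.norm(e1-e0))
d=(e0-e1)/np.linalg.norm(e0-e1);print('angle of board dir vs +x',np.degrees(np.arctan2(d[1],d[0])))
print('head',tri(('top',142.9,251.8),('scene',434.5,144.1)))
n=np.array([d[1],-d[0],0]) # front normal candidate
m=(e0+e1)/2; print('expected screw root', m+d*60, n)
t=cv2.imread('pics/top0.png')[230:282,325:405]; h=cv2.cvtColor(t,cv2.COLOR_BGR2HSV)
k=(h[...,2]>150).astype(np.uint8); k=cv2.morphologyEx(k,cv2.MORPH_CLOSE,np.ones((9,9)))
c=max(cv2.findContours(k,0,2)[0],key=cv2.contourArea); r=cv2.minAreaRect(c);print(r)
for q in cv2.boxPoints(r): print(q+[325,230],onz('top',q[0]+325,q[1]+230,44))
print('key',onz('top',330+105/4,236+82/4,4))
E
```

```text
edge [632.19222946 326.80961009 205.        ] [296.50909536 304.75164532 205.        ] 336.4070753267727
angle of board dir vs +x 3.7595393715474574
head (array([527.21521518, 309.87049256, 176.69573147]), [1.9639605511411808, 1.96396055114119])
expected screw root [524.22154362 319.71478362 205.        ] [ 0.06556927 -0.99784802  0.        ]
((39.999996185302734, 24.999998092651367), (47.99999237060547, 21.999996185302734), -0.0)
[341.         265.99999619] [ 496.07746154 -148.57940452   44.        ]
[341. 244.] [ 552.49931162 -149.00698718   44.        ]
[388.99999237 244.        ] [ 551.90331201 -272.00107708   44.        ]
[388.99999237 265.99999619] [ 495.54289378 -271.10378259   44.        ]
key [ 522.35315122 -190.47855791    4.        ]
```

```bash
python3 -m pendant '[[[0.98,0.93,0],[0,0,0.975],1],[[0.98,0.93,0],[0,0,0.975],1],[[0.98,0.93,0],[0,0,0.975],1],[[0.98,0.93,0],[0,0,0.975],1],[[0.98,0.93,0],[0,0,0.975],1],[[0.98,0.93,0],[0,0,0.975],1],[[0.98,0.93,0],[0,0,0.975],1],[[0.98,0.93,0],[0,0,0.975],1],[[0.98,0.93,0],[0,0,0.975],1],[[0.98,0.93,0],[0,0,0.975],1]]'; python3 -c "
from plant import bot;o=bot.get_obs();print(o['joint_positions'].round(3),o['tool_pos'],o['tcp_rot'])"
```

```text
time: 0.93
tool_pos: [500.4, -202.4, 243.5]
tcp_rot: [-3.141, -0.0, 1.578]
contact_force: [-0.1, -1.9, -0.7]
grip_width: 92.0
finger_force: 0.0
[-0.526  0.369  1.484 -0.     1.289 -0.533] [ 500.35132677 -202.37769947  243.48582204] [-3.14113670e+00 -2.11928812e-04  1.57765355e+00]
```

```bash
python3 -m pendant '[[[0.08,0,0],[1,0,0],1],[[0.08,0,0],[1,0,0],1],[[0.08,0,0],[1,0,0],1],[[0.08,0,0],[1,0,0],1],[[0.08,0,0],[1,0,0],1],[[0.08,0,0],[1,0,0],1],[[0.08,0,0],[1,0,0],1],[[0.08,0,0],[1,0,0],1],[[0.08,0,0],[1,0,0],1],[[0.08,0,0],[1,0,0],1]]'; python3 -c "
from plant import bot;o=bot.get_obs();print(o['joint_positions'].round(3),o['tool_pos'],o['tcp_rot'])"
```

```text
time: 1.77
tool_pos: [523.3, -205.1, 243.6]
tcp_rot: [3.138, -1.205, 1.574]
contact_force: [-0.7, 0.4, -0.6]
grip_width: 92.0
finger_force: 0.0
[-0.856  0.863  1.139  0.78   2.084 -0.819] [ 523.32287984 -205.1337715   243.56230197] [ 3.13751648 -1.20538224  1.57384025]
```

```bash
python3 -m pendant '[[[0,0.05,-0.35],[-1,0,0],1],[[0,0.05,-0.35],[-1,0,0],1],[[0,0.05,-0.35],[-1,0,0],1],[[0,0.05,-0.35],[-1,0,0],1],[[0,0.05,-0.35],[-1,0,0],1],[[0,0.05,-0.35],[-1,0,0],1],[[0,0.05,-0.35],[-1,0,0],1],[[0,0.05,-0.35],[-1,0,0],1],[[0,0.05,-0.35],[-1,0,0],1],[[0,0.05,-0.35],[-1,0,0],1]]'; python3 - <<'E'
from h import *
p=bot.camera_params('wrist');I=bot.capture('wrist');cv2.imwrite('pics/w1.png',I)
o=bot.get_obs();print(o['tool_pos'],o['tcp_rot'])
for y in(-149,-270):
  for x in (496,552):print(proj('wrist',(x,y,44),p))
E
```

```text
time: 2.6
tool_pos: [523.7, -189.4, 139.1]
tcp_rot: [3.139, 0.006, 1.572]
contact_force: [-0.6, -0.6, -0.9]
grip_width: 92.0
finger_force: 0.0
[ 522.44160453 -185.7025575   137.07780306] [-3.14023319  0.00940337  1.57534225]
(np.float64(280.53492358494844), np.float64(192.67242841649278))
(np.float64(360.69153066484006), np.float64(192.71028874606776))
(np.float64(285.3748732189145), np.float64(344.74183565916803))
(np.float64(355.59460805538896), np.float64(344.65700624357623))
```

View pics/w1.png

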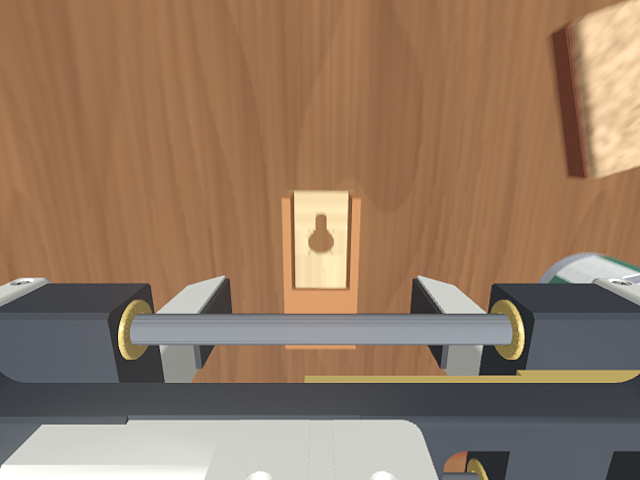

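```bash
python3 -m pendant '[[[0.01,0,-0.42],[-0.32,0,0],1],[[0.01,0,-0.42],[-0.32,0,0],1],[[0.01,0,-0.42],[-0.32,0,0],1],[[0,0,-0.42],[-0.32,0,0],1],[[0,0,-0.42],[-0.32,0,0],1],[[0,0,-0.42],[-0.32,0,0],1],[[0,0,-0.42],[-0.32,0,0],1],[[0,0,-0.42],[-0.32,0,0],1],[[0,0,-0.42],[-0.32,0,0],1],[[0,0,0],[0,0,0],1]]'; python3 -c "
from plant import bot;o=bot.get_obs();print(o['joint_positions'].round(3),o['tool_pos'],o['tcp_rot'])"
```

```text
time: 3.48
tool_pos: [522.2, -188.0, 22.3]
tcp_rot: [-3.134, 0.344, 1.575]
contact_force: [-1.1, -0.1, -0.6]
grip_width: 91.8
finger_force: 0.0
[-0.308  0.662  1.763 -0.535  0.688  0.102] [ 522.18230637 -188.04915683   22.34983857] [-3.13440945  0.34439778  1.57455563]
```

```bash
python3 -m pendant '[[[0,0,0.1],[0,0,0],0],[[0,0,0],[0,0,0],-1],[[0,0,0],[0,0,0],-1],[[0,0,0],[0,0,0],-1],[[0,0,0],[0,0,0],-1],[[0,0,0],[0,0,0],-1],[[0,0,0],[0,0,0],-1],[[0,0,0],[0,0,0],-1],[[0,0,0],[0,0,0],-1],[[0,0,0],[0,0,0],-1]]'
```

```text
time: 4.32
tool_pos: [524.3, -189.5, 28.8]
tcp_rot: [-3.141, 0.346, 1.572]
contact_force: [-2.5, -0.7, 5.7]
grip_width: 55.8
finger_force: 30.0
```

```bash
python3 -m pendant '[[[0,0,0.7],[0.1,0,0],-1],[[0,0,0.7],[0.6,0,0],-1],[[0,0,0.7],[0.9,0,0],-1],[[0,0,0.7],[0.9,0,0],-1],[[0,0,0.2],[0.9,0,0],-1],[[0,0,0],[0.9,0,0],-1],[[0,0,0],[0.9,0,0],-1],[[0,0,0],[0.9,0,0],-1],[[0,0,0],[0.9,0,0],-1],[[0,0,0],[0.9,0,0],-1]]'; python3 -m pendant '[[[0,0,0],[0.9,0,0],-1],[[0,0,0],[0.9,0,0],-1],[[0,0,0],[0.9,0,0],-1],[[0,0,0],[0.9,0,0],-1],[[0,0,0],[0.9,0,0],-1],[[0,0,0],[0.4,0,0],-1],[[0,0,0],[0,0,0],-1],[[0,0,0],[0,0,0],-1],[[0,0,0],[0,0,0],-1],[[0,0,0],[0,0,0],-1]]';  python3 - <<'E'
from h import *
o=bot.get_obs();print(o['joint_positions'].round(3),o['tool_pos'],o['tcp_rot'])
I=bot.capture('scene');cv2.imwrite('pics/s2.png',cv2.resize(I[170:330,190:390],None,fx=3.5,fy=3.5,interpolation=2))
E
```

```text
time: 5.15
tool_pos: [524.4, -189.7, 118.5]
tcp_rot: [3.139, -0.607, 1.573]
contact_force: [-0.2, -0.1, -2.7]
grip_width: 55.8
finger_force: 30.0
time: 5.98
tool_pos: [524.6, -189.0, 119.1]
tcp_rot: [3.136, -1.188, 1.577]
contact_force: [-0.3, -0.9, -2.3]
grip_width: 56.2
finger_force: 30.0
[-0.838  0.996  1.224  0.715  1.9   -0.975] [ 524.60010594 -188.99465765  119.11139463] [ 3.13552331 -1.18762302  1.57736013]
```

View pics/s2.png

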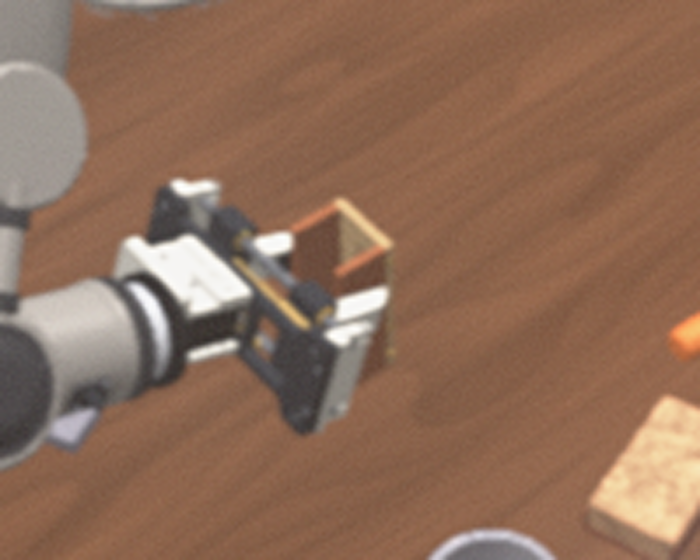

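```bash
python3 -m pendant '[[[0,0,-0.2],[0.3,0,0],-1],[[0,0,-0.2],[0,0,0],-1],[[0,0,-0.2],[0,0,0],-1],[[0,0,-0.2],[0,0,0],-1],[[0,0,-0.2],[0,0,0],-1],[[0,0,-0.05],[0,0,0],-1],[[0,0,-0.05],[0,0,0],-1],[[0,0,0],[0,0,0],-1],[[0,0,0],[0,0,0],-1],[[0,0,0],[0,0,0],-1]]'
```

```text
time: 6.87
tool_pos: [524.3, -189.3, 85.6]
tcp_rot: [3.137, -1.226, 1.575]
contact_force: [0.5, 0.3, -0.9]
grip_width: 56.0
finger_force: 30.0
```

```bash
python3 -m pendant '[[[0,0,-0.03],[0,0,0],-1],[[0,0,-0.03],[0,0,0],-1],[[0,0,-0.03],[0,0,0],-1],[[0,0,0],[0,0,0],-1],[[0,0,0],[0,0,0],-1],[[0,0,0],[0,0,0],-1],[[0,0,0],[0,0,0],-1],[[0,0,0],[0,0,0],-1],[[0,0,0],[0,0,0],-1],[[0,0,0],[0,0,0],-1]]'
```

```text
time: 7.7
tool_pos: [524.2, -189.2, 82.6]
tcp_rot: [3.139, -1.226, 1.574]
contact_force: [-0.0, 0.1, -2.3]
grip_width: 55.7
finger_force: 30.0
```

```bash
python3 -m pendant '[[[0,0,-0.03],[0,0,0],-1],[[0,0,-0.02],[0,0,0],-1],[[0,0,-0.02],[0,0,0],-1],[[0,0,0],[0,0,0],-1],[[0,0,0],[0,0,0],-1],[[0,0,0],[0,0,0],-1],[[0,0,0],[0,0,0],-1],[[0,0,0],[0,0,0],-1],[[0,0,0],[0,0,0],-1],[[0,0,0],[0,0,0],-1]]'
```

```text
time: 8.53
tool_pos: [524.2, -189.2, 81.2]
tcp_rot: [3.137, -1.227, 1.575]
contact_force: [-1.5, -1.2, 5.3]
grip_width: 55.8
finger_force: 30.0
```

```bash
python3 -m pendant '[[[0,0,0],[0,0,0],0.2],[[0,0,0],[0,0,0],0.5],[[0,0,0],[0,0,0],1],[[0,0,0],[0,0,0],1],[[0,0,0],[0,0,0],1],[[0,0,0],[0,0,0],1],[[0,-0.3,0.11],[0,0,0],1],[[0,-0.7,0.25],[0,0,0],1],[[0,-0.94,0.34],[0,0,0],1],[[0,-0.94,0.34],[0,0,0],1]]'; python3 - <<'E'
from h import *
I=bot.capture('scene');cv2.imwrite('pics/s3.png',cv2.resize(I[170:330,190:390],None,fx=3.5,fy=3.5,interpolation=2))
J=bot.capture('top');cv2.imwrite('pics/t3.png',J)
E
```

```text
time: 9.37
tool_pos: [524.1, -276.7, 112.5]
tcp_rot: [3.141, -1.226, 1.573]
contact_force: [1.7, 0.8, 1.1]
grip_width: 91.7
finger_force: 0.0
```

View pics/s3.png

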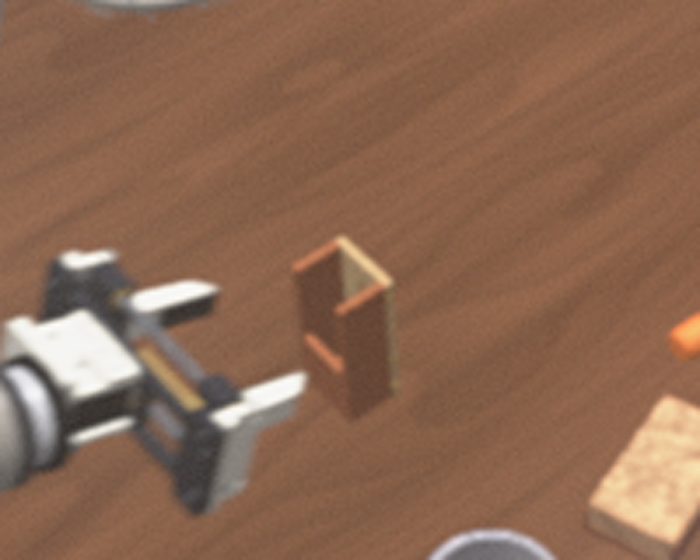

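```bash
python3 -m pendant '[[[0,0,0.9],[0,0,0],1],[[0,0,0.9],[0,0,0],1],[[0,0,0.9],[0,0,0],1],[[0,0,0.9],[0,0,0],1],[[0,0.3,0.9],[0,0,0],1],[[0,0.9,0.4],[0,0,0],1],[[0,0.9,0],[0,0,0],1],[[0,0.9,0],[0,0,0],1],[[0,0,0],[0,0,0],1],[[0,0,0],[0,0,0],1]]'; python3 - <<'E'
from h import *
o=bot.get_obs();p=bot.camera_params('wrist');I=bot.capture('wrist');cv2.imwrite('pics/w4.png',I)
print(o['joint_positions'].round(3),o['tool_pos'],o['tcp_rot']);M=np.array(p['camera_from_world']);print('cam',-M[:3,:3].T@M[:3,3],p['fovy'])
print('screw pred',proj('wrist',(527,310,177),p))
for u,v in ((288,237.7),(302.3,251.1)): print(onz('scene',u,v,120))
t=cv2.imread('pics/t3.png')
cv2.imwrite('pics/wt.png',np.hstack([I[:,100:540],cv2.resize(t[220:290,330:400],(350,350)).repeat(1,0) if 0 else cv2.copyMakeBorder(cv2.resize(t[220:290,330:400],(350,350),interpolation=2),0,130,0,0,0)]))
E
```

```text
time: 10.3
tool_pos: [524.1, -184.2, 259.3]
tcp_rot: [3.14, -1.227, 1.575]
contact_force: [-0.2, -0.9, -0.8]
grip_width: 92.1
finger_force: 0.0
[-0.837  0.832  1.175  0.807  2.085 -0.802] [ 524.12852209 -184.228082    259.26784123] [ 3.13974498 -1.22653328  1.57475434]
cam [ 524.27289437 -293.76554853  374.93919604] 70.93806368621668
screw pred (np.float64(322.62689181744327), np.float64(137.90008956084358))
[ 498.99235157 -162.74020816  120.        ]
[ 555.53703908 -163.35365474  120.        ]
```

View pics/wt.png

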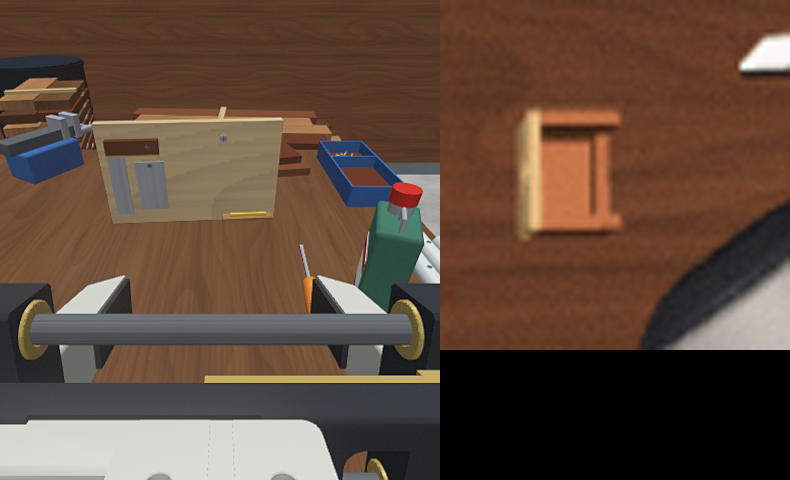

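```bash
python3 -m pendant '[[[0,1,0],[0,0,0],1],[[0,1,0],[0,0,0],1],[[0,1,0],[0,0,0],1],[[0,1,0],[0,0,0],1],[[0,1,0],[0,0,0],1],[[0,1,0],[0,0,0],1],[[0,1,0],[0,0,0],1],[[0,0.5,0],[0,0,0],1],[[0,0,0],[0,0,0],1],[[0,0,0],[0,0,0],1]]'; python3 - <<'E'
from h import *
o=bot.get_obs();p=bot.camera_params('wrist');I=bot.capture('wrist')
print(o['joint_positions'].round(3),o['tool_pos']);u,v=proj('wrist',(527,310,177),p);print(u,v)
u0,v0=int(u)-30,int(v)-30;C=I[v0:v0+60,u0:u0+60].astype(int)
k=((C[...,0]-C[...,2])>0).astype(np.uint8)
n,l,s,c=cv2.connectedComponentsWithStats(k)
for i in range(1,n):
  if s[i,4]>15: print(s[i],c[i]+[u0,v0], 'at z178',tri(('wrist',*(c[i]+[u0,v0]),p),('scene',434.5,144.1),('top',142.9,251.8)))
cv2.imwrite('pics/w5.png',np.hstack([cv2.resize(I[:,100:540],None,fx=.9,fy=.9),cv2.resize(I[v0:v0+60,u0:u0+60],(390,432),interpolation=2)]))
E
```

```text
time: 11.18
tool_pos: [524.6, 38.8, 258.6]
tcp_rot: [3.138, -1.226, 1.575]
contact_force: [-0.3, -0.1, 0.3]
grip_width: 92.1
finger_force: 0.0
[-0.569  0.639  1.59   0.941  1.766 -0.825] [524.55713926  38.81359502 258.64533778]
322.446367119028 194.9953676428003
[26 26 11 11 78] [322.74358974 194.84615385] at z178 (array([527.32729728, 309.69723534, 177.13458963]), [0.21151131578557084, 1.895936568374778, 2.0466809431887154])
```

View pics/w5.png

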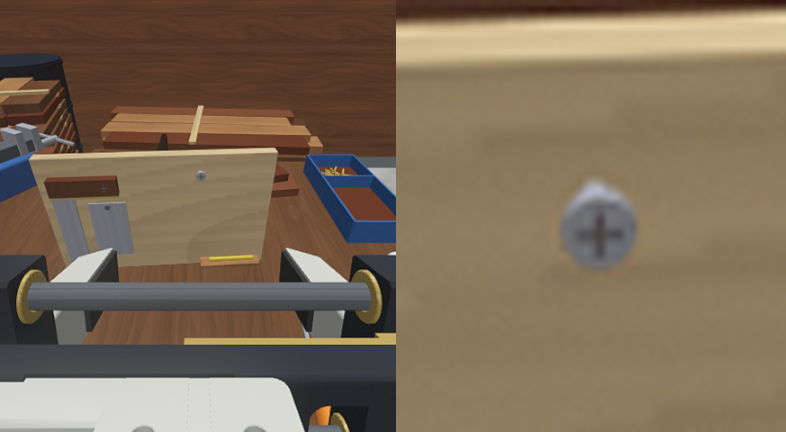

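```bash
python3 -m pendant '[[[0,-0.745,0],[-1,0,0],1],[[0,-0.745,0],[-1,0,0],1],[[0,-0.745,0],[-1,0,0],1],[[0,-0.745,0],[-1,0,0],1],[[0,-0.745,-0.1],[-1,0,0],1],[[0,-0.745,-0.1],[-1,0,0],1],[[0,-0.745,-0.1],[-1,0,0],1],[[0,-0.745,-0.1],[-1,0,0],1],[[0,-0.745,-0.1],[-1,0,0],1],[[0,-0.745,-0.1],[-1,0,0],1]]'; python3 -m pendant '[[[0,0,0],[-0.2,0,0],1],[[0,0,0],[0,0,0],1],[[0,0,0],[0,0,0],1],[[0,0,0],[0,0,0],1],[[0,0,0],[0,0,0],1],[[0,0,0],[0,0,0],1],[[0,0,0],[0,0,0],1],[[0,0,0],[0,0,0],1],[[0,0,0],[0,0,0],1],[[0,0,0],[0,0,0],1]]'; python3 - <<'E'
from h import *
p=bot.camera_params('wrist');I=bot.capture('wrist');t=cv2.imread('pics/t3.png')
print(bot.get_obs()['joint_positions'].round(3))
print('top back-left corner & front', onz('top',347.6,242,120),onz('top',347.6,267,120))
for y in(-162,-206):
  for x in (496,552):print(proj('wrist',(x,y,120),p))
cv2.imwrite('pics/w6.png',I[100:400,150:490])
E
```

```text
time: 12.07
tool_pos: [524.7, -187.7, 241.8]
tcp_rot: [3.139, -0.019, 1.569]
contact_force: [0.1, 0.3, -0.4]
grip_width: 91.7
finger_force: 0.0
time: 12.9
tool_pos: [524.2, -184.1, 240.7]
tcp_rot: [3.142, -0.003, 1.572]
contact_force: [0.4, 0.1, -0.0]
grip_width: 91.7
finger_force: 0.0
[-0.477  0.401  1.443  0.002  1.299 -0.478]
top back-left corner & front [ 551.09154903 -162.26016508  120.        ] [ 491.09991858 -161.73665487  120.        ]
(np.float64(284.7269126880942), np.float64(212.89998317088018))
(np.float64(355.78951112265923), np.float64(212.91872355483451))
(np.float64(286.2304472943163), np.float64(265.6741596694371))
(np.float64(354.28033189723317), np.float64(265.6820418449372))
```

View pics/w6.png

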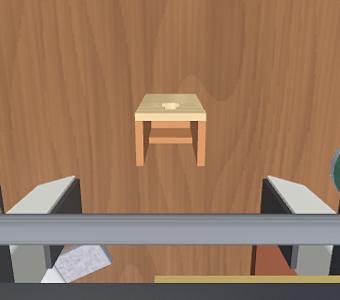

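```bash
python3 -m pendant '[[[0,0,-0.6],[0,0,0],1],[[0,0,-0.6],[0,0,0],1],[[0,0,-0.6],[0,0,0],1],[[0,0,-0.6],[0,0,0],1],[[0,0,-0.6],[0,0,0],1],[[0,0,-0.6],[0,0,0],1],[[0,0,-0.6],[0,0,0],1],[[0,0,-0.5],[0,0,0],1],[[0,0,-0.12],[0,0,0],1],[[0,0,0],[0,0,0],1]]'; python3 -m pendant '[[[0,0,0],[0,0,0],0.3],[[0,0,0],[0,0,0],0.2],[[0,0,0],[0,0,0],-1],[[0,0,0],[0,0,0],-1],[[0,0,0],[0,0,0],-1],[[0,0,0],[0,0,0],-1],[[0,0,0],[0,0,0],-1],[[0,0,0],[0,0,0],-1],[[0,0,0],[0,0,0],-1],[[0,0,0],[0,0,0],-1]]'
```

```text
time: 13.78
tool_pos: [523.7, -183.8, 95.2]
tcp_rot: [-3.14, -0.004, 1.572]
contact_force: [-0.5, 0.4, 0.1]
grip_width: 91.7
finger_force: 0.0
time: 14.62
tool_pos: [524.3, -184.2, 96.5]
tcp_rot: [3.141, -0.002, 1.572]
contact_force: [-1.0, -0.1, 4.2]
grip_width: 55.7
finger_force: 30.0
```

```bash
python3 -m pendant '[[[0,0,0.4],[0,0,0],-1],[[0,0,0.6],[0,0,0],-1],[[0,0.5,0.6],[0,0,0],-1],[[0,0.9,0.6],[0,0,0],-1],[[0,1,0.6],[0,0,0],-1],[[0,1,0.54],[0,0,0],-1],[[0,1,0],[0,0,0],-1],[[0,1,0],[0,0,0],-1],[[0,1,0],[0,0,0],-1],[[0,1,0],[0,0,0],-1]]'; python3 -m pendant '[[[0.03,1,0],[0,0,0.07],-1],[[0.03,1,0],[0,0,0.07],-1],[[0.03,1,0],[0,0,0.07],-1],[[0.03,1,0],[0,0,0.07],-1],[[0.03,1,0],[0,0,0.07],-1],[[0.03,1,0],[0,0,0.07],-1],[[0.03,0.7,0],[0,0,0.07],-1],[[0.02,0.3,0],[0,0,0.06],-1],[[0,0,0],[0,0,0],-1],[[0,0,0],[0,0,0],-1]]'; python3 - <<'E'
from h import *
o=bot.get_obs();print(o['joint_positions'].round(3),o['tool_pos'],o['tcp_rot'])
for n in('scene','top','wrist'):cv2.imwrite(f'pics/{n}7.png',bot.capture(n))
s=cv2.imread('pics/scene7.png');t=cv2.imread('pics/top7.png');w=cv2.imread('pics/wrist7.png')
a=cv2.resize(s[80:210,350:490],None,fx=2.5,fy=2.5,interpolation=2);b=cv2.resize(t[200:300,110:230],None,fx=3.2,fy=3.25,interpolation=2)
I=np.zeros((590,780,3),np.uint8);I[:a.shape[0],:350]=a;I[:325,370:754]=b;I[330:580,:426]=cv2.resize(w[100:350],None,fx=.667,fy=1)
cv2.imwrite('pics/m7.png',I)
E
```

```text
time: 15.45
tool_pos: [523.7, 39.4, 195.9]
tcp_rot: [-3.141, -0.003, 1.572]
contact_force: [1.1, -0.4, -1.7]
grip_width: 56.0
finger_force: 30.0
time: 16.28
tool_pos: [530.8, 247.5, 195.7]
tcp_rot: [-3.14, -0.001, 1.638]
contact_force: [1.1, -0.3, -2.0]
grip_width: 56.0
finger_force: 30.0
[0.305 0.493 1.423 0.002 1.226 0.236] [530.82472417 247.46266475 195.65945056] [-3.14039862e+00 -1.46302069e-03  1.63842131e+00]Traceback (most recent call last):
  File "<stdin>", line 6, in <module>
ValueError: could not broadcast input array from shape (250,427,3) into shape (250,426,3)
```

```bash
python3 - <<'E'
from h import *
p=bot.camera_params('wrist');I=cv2.imread('pics/wrist7.png')
M=np.array(p['camera_from_world']);print('cam',-M[:3,:3].T@M[:3,3])
u,v=proj('wrist',(527,311,178),p);print('screw pred',u,v)
def P(*X):return np.round(proj('wrist',X,p))
print('holder back top corners',P(530.8-28,247.5+22,219.7),P(530.8+28,247.5+22,219.7),'board top',P(460,316,205),P(580,322,205))
u0,v0=int(u)-45,int(v)-45;C=I[v0:v0+90,u0:u0+90].astype(int)
k=((C[...,0]-C[...,2])>0).astype(np.uint8)
n,l,s,c=cv2.connectedComponentsWithStats(k)
for i in range(1,n):
  if s[i,4]>15: print(s[i],c[i]+[u0,v0],onz('wrist',*(c[i]+[u0,v0]),178,p))
# holder pale top strip edges on image row just inside
h=cv2.cvtColor(I,cv2.COLOR_BGR2HSV);r=int(P(530.8,247.5+19,219.7)[1])
for rr in(r-8,r-4,r,r+4,r+8): print(rr,[tuple(int(a) for a in I[rr,c]) for c in range(255,390,9)])
E
```

```text
cam [526.55087075 317.14847195 337.41132415]
screw pred 320.71967750148485 162.50058313988302
holder back top corners [249. 277.] [398. 286.] board top [144. 140.] [463. 145.]
[ 31  25  31  33 547] [320.6416819  161.04936015] [526.92204516 311.64688285 178.        ]
280 [(106, 143, 164), (106, 144, 164), (104, 143, 164), (106, 144, 165), (106, 144, 165), (106, 143, 165), (107, 145, 166), (109, 146, 166), (107, 145, 166), (106, 144, 165), (108, 146, 167), (108, 146, 167), (107, 145, 166), (107, 144, 164), (107, 144, 164)]
284 [(146, 193, 217), (146, 193, 217), (146, 193, 218), (146, 193, 217), (147, 194, 218), (145, 193, 218), (146, 191, 216), (146, 192, 217), (147, 192, 217), (146, 192, 216), (146, 192, 217), (145, 192, 217), (146, 193, 217), (146, 192, 217), (146, 192, 216)]
288 [(143, 188, 213), (142, 189, 213), (143, 189, 213), (143, 189, 213), (143, 189, 213), (143, 188, 213), (143, 189, 214), (144, 190, 214), (145, 190, 214), (144, 190, 214), (144, 190, 214), (142, 189, 213), (144, 190, 214), (144, 190, 214), (143, 189, 213)]
292 [(144, 189, 214), (143, 189, 213), (143, 189, 213), (143, 189, 213), (143, 189, 213), (142, 189, 214), (144, 189, 214), (144, 189, 214), (144, 189, 214), (143, 189, 214), (144, 190, 214), (142, 189, 214), (143, 189, 214), (143, 190, 215), (145, 191, 214)]
296 [(145, 192, 214), (146, 193, 217), (147, 195, 218), (146, 194, 218), (145, 191, 214), (144, 191, 214), (147, 193, 215), (148, 193, 216), (148, 193, 215), (147, 193, 215), (147, 192, 215), (147, 193, 216), (148, 196, 220), (148, 196, 220), (147, 194, 216)]
```

```bash
python3 -m pendant '[[[-0.015,0.28,0],[0,0,0],-1],[[-0.015,0.28,0],[0,0,0],-1],[[-0.015,0.28,0],[0,0,0],-1],[[-0.015,0.28,0],[0,0,0],-1],[[-0.015,0.2,0],[0,0,0],-1],[[0,0.08,0],[0,0,0],-1],[[0,0,0],[0,0,0],-1],[[0,0,0],[0,0,0],-1],[[0,0,0],[0,0,0],-1],[[0,0,0],[0,0,0],-1]]'
```

```text
time: 17.27
tool_pos: [528.9, 289.6, 196.3]
tcp_rot: [3.142, -0.002, 1.637]
contact_force: [0.2, 0.3, -1.6]
grip_width: 56.0
finger_force: 30.0
```

```bash
python3 -m pendant '[[[-0.005,0.035,0],[0,0,0],-1],[[-0.005,0.035,0],[0,0,0],-1],[[-0.005,0.035,0],[0,0,0],-1],[[-0.005,0.035,0],[0,0,0],-1],[[0,0.035,0],[0,0,0],-1],[[0,0.035,0],[0,0,0],-1],[[0,0.035,0],[0,0,0],-1],[[0,0,0],[0,0,0],-1],[[0,0,0],[0,0,0],-1],[[0,0,0],[0,0,0],-1]]'
```

```text
time: 18.1
tool_pos: [528.3, 297.3, 196.3]
tcp_rot: [3.142, -0.002, 1.638]
contact_force: [-0.1, 0.1, -2.1]
grip_width: 55.8
finger_force: 30.0
```

```bash
python3 -m pendant '[[[0,0.035,0],[0,0,0],-1],[[0,0.035,0],[0,0,0],-1],[[0,0.035,0],[0,0,0],-1],[[0,0,0],[0,0,0],-1],[[0,0,0],[0,0,0],-1],[[0,0,0],[0,0,0],-1],[[0,0,0],[0,0,0],-1],[[0,0,0],[0,0,0],-1],[[0,0,0],[0,0,0],-1],[[0,0,0],[0,0,0],-1]]'
```

```text
time: 18.93
tool_pos: [528.3, 297.8, 196.4]
tcp_rot: [-3.14, 0.002, 1.638]
contact_force: [-0.7, -10.1, 0.7]
grip_width: 56.1
finger_force: 30.0
```

```bash
python3 -m pendant '[[[-0.01,-0.12,0],[0,0,0],-1],[[0,0,0],[0,0,0],-1],[[0,0,-0.08],[0,0,0],-1],[[0,0,-0.08],[0,0,0],-1],[[0,0,-0.08],[0,0,0],-1],[[0,0,-0.08],[0,0,0],-1],[[0,0,-0.08],[0,0,0],-1],[[0,0,0],[0,0,0],-1],[[0,0,0],[0,0,0],-1],[[0,0,0],[0,0,0],-1]]'
```

```text
time: 19.77
tool_pos: [528.0, 296.9, 184.4]
tcp_rot: [3.141, -0.002, 1.638]
contact_force: [-0.1, 0.0, -2.6]
grip_width: 55.9
finger_force: 30.0
```

Free; continue down to the seat.

```bash
python3 -m pendant '[[[0,0,-0.08],[0,0,0],-1],[[0,0,-0.08],[0,0,0],-1],[[0,0,-0.08],[0,0,0],-1],[[0,0,-0.04],[0,0,0],-1],[[0,0,-0.03],[0,0,0],-1],[[0,0,0],[0,0,0],-1],[[0,0,0],[0,0,0],-1],[[0,0,0],[0,0,0],-1],[[0,0,0],[0,0,0],-1],[[0,0,0],[0,0,0],-1]]'
```

```text
time: 20.6
tool_pos: [528.1, 296.8, 175.2]
tcp_rot: [3.141, -0.002, 1.638]
contact_force: [-0.1, -0.0, -2.1]
grip_width: 56.0
finger_force: 30.0
```

```bash
python3 -m pendant '[[[0,0,-0.025],[0,0,0],-1],[[0,0,-0.025],[0,0,0],-1],[[0,0,-0.025],[0,0,0],-1],[[0,0,0],[0,0,0],-1],[[0,0,0],[0,0,0],-1],[[0,0,0],[0,0,0],-1],[[0,0,0],[0,0,0],-1],[[0,0,0],[0,0,0],-1],[[0,0,0],[0,0,0],-1],[[0,0,0],[0,0,0],-1]]'
```

```text
time: 21.43
tool_pos: [528.2, 296.9, 174.0]
tcp_rot: [3.14, -0.003, 1.638]
contact_force: [-1.7, -0.7, 5.2]
grip_width: 56.1
finger_force: 30.0
```

```bash
python3 -m pendant '[[[0,0,0],[0,0,0],0.3],[[0,0,0],[0,0,0],0.6],[[0,0,0],[0,0,0],1],[[0,0,0],[0,0,0],1],[[0,0,0],[0,0,0],1],[[0,0,0],[0,0,0],1],[[0,0,0],[0,0,0],1],[[0,0,0.2],[0,0,0],1],[[0,0,0.5],[0,0,0],1],[[0,0,0.7],[0,0,0],1]]'; python3 -m pendant '[[[0,0,1],[0,0,0],1],[[0,-0.5,0.8],[0,0,0],1],[[0,-1,0.3],[0,0,0],1],[[0,-1,0],[0,0,0],1],[[0,-1,0],[0,0,0],1],[[0,-1,0],[0,0,0],1],[[0,-1,0],[0,0,0],1],[[0,-1,0],[0,0,0],1],[[0,0,0],[0,0,0],1],[[0,0,0],[0,0,0],1]]'; python3 - <<'E'
from h import *
s=bot.capture('scene');t=bot.capture('top');bot.capture('wrist')
a=cv2.resize(s[80:210,350:490],None,fx=2.7,fy=2.7,interpolation=2);b=cv2.resize(t[200:300,110:230],None,fx=3.2,fy=3.2,interpolation=2)
I=np.zeros((360,780,3),np.uint8);I[:a.shape[0],:a.shape[1]]=a;I[:b.shape[0],390:390+b.shape[1]]=b
cv2.imwrite('pics/m8.png',I)
E
```

```text
time: 22.27
tool_pos: [527.2, 296.5, 214.0]
tcp_rot: [-3.138, -0.001, 1.638]
contact_force: [0.3, 0.1, -0.7]
grip_width: 91.7
finger_force: 0.0
time: 23.1
tool_pos: [528.1, 100.6, 278.4]
tcp_rot: [3.141, -0.003, 1.635]
contact_force: [0.2, 0.8, -0.3]
grip_width: 91.6
finger_force: 0.0
```

View pics/m8.png

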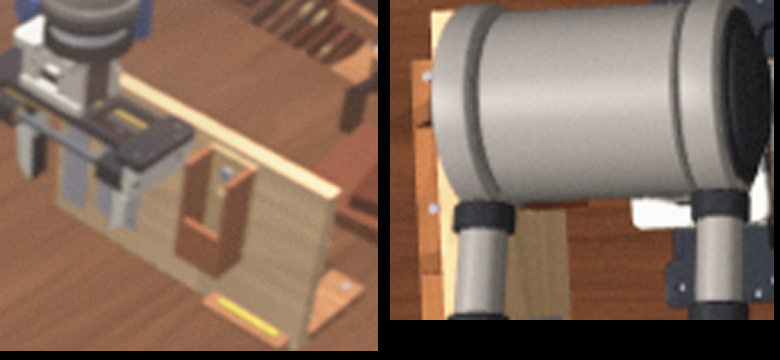

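The scene view shows the holder hanging upright and flat on the board. The screw head is visible at about (227,175) in the crop, near the top of the slot, and the hand is clear.

```bash
python3 -c "
from plant import bot
print(bot.close_job())"
```

```text
the job is handed in; nothing more can be done
None
```

I stood the holder up, regrasped it from above and hung it on the free screw. The last picture shows it hanging straight with the hand clear. I handed the job in at about 23 s; no verdict came back, and I didn't re-check the bystanders' positions.

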